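# Find the tired clip among three recipe-card stands

### The job

One of the three recipe-card stands has a tired spring clip: its card slides out at a light tug along its length, whereas the other two grip so hard that the whole stand comes along. Find the weak one by tugging at the cards, draw its card right out while the stand stays on the worktop, lay that card down in the wooden tray, and then set its stand upright in the tray too. Leave the two good stands upright about where they stood with their cards fully in, and do not disturb the other things.

Things in the scene. Friction and masses are not known exactly. Their poses are not given: they have to be found in the camera images.
- stand_a: loose card stand, 0.45 to 0.7 kg, all three alike, places at random: dark steel base 110 x 66 x 16 mm (x -50 to +60), upright wooden block 30 (x) x 36 (y) mm, top at z = 110 mm, and before it a steel spring clip 44 mm wide, 75 mm high, leaning 25 degrees to the front. Origin on the underside, 5 mm in front of the base's centre; z up, -x its front, roughly to the robot's right
- stand_a_grip (a point): middle of the wooden block of stand_a, 22 mm below its top; axes as stand_a. The block is 36 mm wide across y; carry the stand by it, gripped across y from above. The origin of stand_a lies 22 mm in front (-x) and 88 mm below this point
- stand_a_mouth (a point): where the foot of a fully inserted card sits in the clip: 12 mm in front (-x) of the origin of stand_a and 30 mm above it. Which clip is weak cannot be seen. The weak one lets its card slide at about 1 N and its stand stays put; a good one holds over 9 N, so a pull of 1 to 2 cm along the card drags or lifts the stand with it
- card_a_strip (a point): centre of the grey grip strip (56 wide, 16 along the card, 12 mm thick) at the top of the loose card that starts in stand_a. Card stiff, off-white, 56 x 110 x 4 mm, 40 g. In this frame the direction foot to strip (pull that way) is (-0.423, 0, 0.906), thickness (0.906, 0, 0.423); foot edge 104 mm away. In the clip: axes as the stand, 124 mm up, lowest 45 mm in the clip
- card_a_foot (a point): middle of the foot (lower) edge of the card that starts in stand_a; axes as card_a_strip. Lies at stand_a_mouth when the card is fully in
- stand_b: loose card stand, 0.45 to 0.7 kg, all three alike, places at random: dark steel base 110 x 66 x 16 mm (x -50 to +60), upright wooden block 30 (x) x 36 (y) mm, top at z = 110 mm, and before it a steel spring clip 44 mm wide, 75 mm high, leaning 25 degrees to the front. Origin on the underside, 5 mm in front of the base's centre; z up, -x its front, roughly to the robot's right
- stand_b_grip (a point): middle of the wooden block of stand_b, 22 mm below its top; axes as stand_b. The block is 36 mm wide across y; carry the stand by it, gripped across y from above. The origin of stand_b lies 22 mm in front (-x) and 88 mm below this point
- stand_b_mouth (a point): where the foot of a fully inserted card sits in the clip: 12 mm in front (-x) of the origin of stand_b and 30 mm above it. Which clip is weak cannot be seen. The weak one lets its card slide at about 1 N and its stand stays put; a good one holds over 9 N, so a pull of 1 to 2 cm along the card drags or lifts the stand with it
- card_b_strip (a point): centre of the grey grip strip (56 wide, 16 along the card, 12 mm thick) at the top of the loose card that starts in stand_b. Card stiff, off-white, 56 x 110 x 4 mm, 40 g. In this frame the direction foot to strip (pull that way) is (-0.423, 0, 0.906), thickness (0.906, 0, 0.423); foot edge 104 mm away. In the clip: axes as the stand, 124 mm up, lowest 45 mm in the clip
- card_b_foot (a point): middle of the foot (lower) edge of the card that starts in stand_b; axes as card_b_strip. Lies at stand_b_mouth when the card is fully in
- stand_c: loose card stand, 0.45 to 0.7 kg, all three alike, places at random: dark steel base 110 x 66 x 16 mm (x -50 to +60), upright wooden block 30 (x) x 36 (y) mm, top at z = 110 mm, and before it a steel spring clip 44 mm wide, 75 mm high, leaning 25 degrees to the front. Origin on the underside, 5 mm in front of the base's centre; z up, -x its front, roughly to the robot's right
- stand_c_grip (a point): middle of the wooden block of stand_c, 22 mm below its top; axes as stand_c. The block is 36 mm wide across y; carry the stand by it, gripped across y from above. The origin of stand_c lies 22 mm in front (-x) and 88 mm below this point
- stand_c_mouth (a point): where the foot of a fully inserted card sits in the clip: 12 mm in front (-x) of the origin of stand_c and 30 mm above it. Which clip is weak cannot be seen. The weak one lets its card slide at about 1 N and its stand stays put; a good one holds over 9 N, so a pull of 1 to 2 cm along the card drags or lifts the stand with it
- card_c_strip (a point): centre of the grey grip strip (56 wide, 16 along the card, 12 mm thick) at the top of the loose card that starts in stand_c. Card stiff, off-white, 56 x 110 x 4 mm, 40 g. In this frame the direction foot to strip (pull that way) is (-0.423, 0, 0.906), thickness (0.906, 0, 0.423); foot edge 104 mm away. In the clip: axes as the stand, 124 mm up, lowest 45 mm in the clip
- card_c_foot (a point): middle of the foot (lower) edge of the card that starts in stand_c; axes as card_c_strip. Lies at stand_c_mouth when the card is fully in
- tray: fixed shallow wooden tray without lid, outside 196 (x) x 180 (y) x 28 mm, walls and floor 6 mm. Origin: centre of the underside, z up. (A wall cabinet hangs above the back of the worktop: front 0.64 m ahead of the robot base, underside 0.44 m up; keep the wrist clear of it.)
- timer: bystander: round kitchen timer, 65 mm wide, 43 mm high; origin at the centre of its underside
- espresso: bystander: small white espresso cup, 58 mm wide, 54 mm high; origin at the centre of its underside
- honey: bystander: honey jar, 62 mm wide, 90 mm high; origin at the centre of its underside
- mug: bystander: tea mug, 80 mm wide plus handle, 102 mm high; origin at the centre of its underside
- spice: bystander: spice jar, 45 mm wide, 106 mm high; origin at the centre of its underside
- mill: bystander: wooden pepper mill, 58 mm wide, 170 mm high; origin at the centre of its underside

How it is judged:
By the outcome, as a careful person would: the job done as asked, in the order asked, and still so for the second after the job is handed in, with the robot touching nothing.
It also fails if it takes over 72 s, if anything falls off the work surface, if the arm or the gripper's body presses on something with over 40 N, if the wrist force passes 120 N, or if a joint passes its speed limit or range.

### The arm

A 7-joint arm with a two-finger parallel gripper is mounted at the origin on a cart in front of the work surface, level with it; the furniture and walls round the work are solid. World frame = base frame: x ahead of the robot, y to its left, z up, the work surface at z = 0. Lengths are in m, angles in rad, forces in N, time in s.
With the tool pointing down it reaches from about 0.425 to 0.875 m from the base axis. Payload 9.9 kg.
Tool frame: the origin (TCP) lies midway between the tips of the shut fingers; the grasp point (between the pads) lies 19 mm behind it; z points along the fingers, y is the line along which they close (so a half turn about z gives the same grasp; the last joint's range is limited). The gripper opens to 85 mm and grips with 20 to 120 N. Pads are 22 mm wide; open, the fingers measure 114 mm over their backs; the gripper's body (76 mm by 85 mm) begins 54 mm behind the grasp point. The pads swing forward as they close: fully open they stand 13 mm farther back than shut.
Start: joints at [1.027, 0.576, 0.025, 1.437, -0.015, 1.129, -0.057], TCP at [0.3, -0.605, 0.231] pointing down, gripper open.
Joint ranges: [-2.76, 2.76], [-0.34, 2.15], [-1.52, 1.57], [0.19, 2.46], [-1.09, 4.23], [0.17, 1.99], [-2.82, 2.82]. Speed limits (rad/s): [2.22, 2.22, 3.01, 3.01, 3.14, 3.14, 3.14].

### API

Orientations are given as a unit quaternion [w, x, y, z].
In Python, from bench import ctrl, imaging, job, nets gives the robot as it stands.
- The arm moves only by the tool arm_command, never from a script. Its argument "motion" is a list of rows, each a list of 7 numbers: the shift along the tool's x, y, z in m, then the turn, a rotation vector about the tool's x, y, z in degrees, then the gripper's target within -1 to 1 (fully open at 1, half-way at 0, shut at -1). In form: [[dx, dy, dz, ax, ay, az, fingers], ...]. A call has exactly 5 rows; each row is the pose to reach, as a shift and turn from the pose commanded when the call began, along the tool's axes at that moment; what a row does not reach only later rows make up. A row lasts 1/8 s, in which the tool goes at most 62.5 mm and 10.7 degrees, less where a joint would pass 70% of its speed; a pose out of reach is approached as far as the arm can. A call with a gripper value outside its range is refused whole. The fingers move at their own pace and stop on an object; "force" is the grip in N (left out, the last holds). Time passes only in rows, so rows that repeat a pose let the fingers close, or fill a call up. It gives the time, the measured TCP pose, the force, the opening and the grip force at its end, in the units of the state.
- ctrl.observe(): the state, without advancing time (a new reading comes with each control period).
- imaging.grab_frame(name): name is "scene" or "top"; returns a dict with "image" (480x640x3 uint8, red, green, blue), "z_map" (480x640 float32, m along the optical axis (not along the pixel's ray), 0 where there is no reading), "fx", "fy", "cx", "cy" (pixels), "rvec" (rotation vector, rad) and "tvec" (3), from world to camera coordinates, as OpenCV has them. Camera axes: x right, y down, z forward; pixel columns grow to the right and rows downward; lengths in m; the calibration is good to about 2 mm. A picture is of the moment at which its call begins.
- job.job_done(): hands the job in; it is judged then, once.
Trained networks look in a picture, given as the dict that the camera call returned (one of the last four; its "shot" number tells which), for a name from the list of things; names that differ only in an ending like _2 or _b are one class to them, and where a whole thing is asked for, a point or a joint stands for the part that bears it (a point fixed in the world has none). Each returns a list of dicts, best first, with "confidence" (0 to 1); they miss things now and then, are a little off and sometimes report something else, mostly with a low value. They report only what shows in the picture. A call takes as long as a camera call.
- nets.find_in(label, picture): "box" ([centre column, centre row, width, height] in pixels, round what is visible of it).
The state is a dict: "clock": time; "qpos": joint angles; "qd": joint speeds; "effort": joint torques, N m; "ee_pos": TCP position; "orientation": TCP orientation; "contact_force": force on the tool from outside, world axes, zero at the start; "ft_torque": the same for the moment, N m; "gripper_width": opening from 0.0 (shut) to 1.0 (fully open); "gripper_force": force on a finger pad.
Only numpy, scipy, OpenCV 4.12 (cv2) and the standard library are available. Lean on these libraries where they do the work, as an engineer would, in place of code of your own. Each camera call takes 0.05 s, during which the arm holds its last target. There are 200 camera calls.

## Working session

There is one attempt and no reset: what is moved stays moved. The work goes in short steps, Python scripts to look and compute and a tool call to move; the robot and the scene stay as the last step left them, time stands still between calls to the robot, and variables do not carry over. Pictures are saved under pics/ and viewed, at most 10 in all, crops included, and the job is handed in when it is done.

Besides the shell and the picture viewer there is one more tool, called after ">>>" as a command line: name --pt "numbers of a row" for each row, then --argument value for the rest. arm_command: Moves the arm, as the interface text tells. Its arguments: {"type":"object","properties":{"motion":{"type":"array"},"force":{"type":"number"}},"required":["motion"]}

```bash
mkdir -p pics
cat > h.py <<'E'
import numpy as np, cv2
from scipy.spatial.transform import Rotation as R
from bench import ctrl, imaging, job, nets
def cloud(f):
    z=f["z_map"]; v,u=np.mgrid[0:480,0:640]
    P=np.stack([(u-f["cx"])/f["fx"]*z,(v-f["cy"])/f["fy"]*z,z],-1)
    M=cv2.Rodrigues(np.array(f["rvec"],float))[0]
    W=(P-np.array(f["tvec"]).ravel())@M
    W[z==0]=np.nan
    return W
def save(f,n): cv2.imwrite(f"pics/{n}.png",f["image"][...,::-1])
def quat(q): return R.from_quat([q[1],q[2],q[3],q[0]])
E
python3 - <<'E'
from h import *
s=ctrl.observe();print({k:np.round(v,3) for k,v in s.items()})
ims=[]
for n in("top","scene"):
    f=imaging.grab_frame(n);W=cloud(f);save(f,n+"0")
    M=cv2.Rodrigues(np.array(f["rvec"],float))[0];print(n,"cam",-M.T@np.array(f["tvec"]).ravel())
    np.savez(n+"0.npz",W=W,im=f["image"])
    for l in["stand_a","card_a_strip","tray","timer","espresso","honey","mug","spice","mill"]:
        for d in nets.find_in(l,f)[:4]:
            b=np.array(d["box"]);u,v=int(b[0]),int(b[1])
            print(l,round(d["confidence"],2),b.round(),np.round(W[min(v,479),min(u,639)],3))
E
```

```text
{'clock': np.float64(0.0), 'qpos': array([ 1.027,  0.577,  0.025,  1.438, -0.015,  1.129, -0.056]), 'qd': array([-0.001,  0.001,  0.001, -0.   ,  0.001, -0.001,  0.   ]), 'effort': array([-3.0000e-03, -7.6574e+01,  2.2490e+00, -2.8596e+01,  1.5000e-02,
        1.3000e-02,  0.0000e+00]), 'ee_pos': array([ 0.299, -0.604,  0.23 ]), 'orientation': array([-0.001,  0.974,  0.228, -0.   ]), 'contact_force': array([-0.211,  0.033,  0.971]), 'ft_torque': array([ 0.053, -0.007, -0.016]), 'gripper_force': np.float64(0.0), 'gripper_width': np.float64(1.005)}
top cam [-0.3296181   0.24239303  1.27600536]
stand_a 0.69 [291. 300.  41.  43.] [0.459 0.022 0.025]
stand_a 0.65 [290. 267.  45.  40.] [0.525 0.001 0.07 ]
stand_a 0.62 [247. 345.  27.  25.] [0.361 0.164 0.044]
stand_a 0.59 [223. 284.  46.  42.] [0.563 0.177 0.027]
card_a_strip 0.67 [310. 254.  15.  28.] [ 0.524 -0.053  0.105]
tray 0.87 [379. 275.  88.  78.] [ 0.466 -0.226  0.009]
timer 0.79 [247. 343.  27.  25.] [0.366 0.163 0.04 ]
espresso 0.67 [209. 331.  31.  25.] [0.449 0.243 0.009]
honey 0.73 [306. 220.  24.  33.] [ 0.659 -0.086  0.079
[... 320 characters left out ...]
_a 0.81 [212. 302.  57.  49.] [0.557 0.173 0.027]
stand_a 0.69 [288. 276.  45.  48.] [0.524 0.003 0.063]
stand_a 0.61 [290. 310.  54.  46.] [0.461 0.026 0.029]
card_a_strip 0.57 [310. 261.  23.  49.] [ 0.519 -0.048  0.094]
tray 0.59 [286. 275.  50.  50.] [0.523 0.006 0.066]
timer 0.85 [249. 372.  30.  32.] [0.358 0.161 0.045]
espresso 0.66 [196. 357.  38.  38.] [0.453 0.243 0.01 ]
honey 0.4 [287. 277.  52.  49.] [0.524 0.004 0.056]
mug 0.74 [227. 286.  21.  49.] [0.533 0.138 0.094]
mug 0.58 [224. 228.  47.  52.] [0.719 0.083 0.061]
spice 0.62 [184. 253.  24.  42.] [0.665 0.192 0.088]
mill 0.77 [404. 172.  28.  56.] [ 0.66  -0.377  0.105]
mill 0.24 [310. 260.  14.  46.] [ 0.515 -0.049  0.099]
```

Run:
```python
import cv2
a=cv2.imread("pics/scene0.png")[170:400,150:480]
cv2.imwrite("pics/c0.png",cv2.resize(a,None,fx=2.4,fy=2.4,interpolation=cv2.INTER_CUBIC))
a=cv2.imread("pics/top0.png")[170:400,150:480]
cv2.imwrite("pics/c1.png",cv2.resize(a,None,fx=2.4,fy=2.4,interpolation=cv2.INTER_CUBIC))
```

```text
(no output)
```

View pics/c0.png

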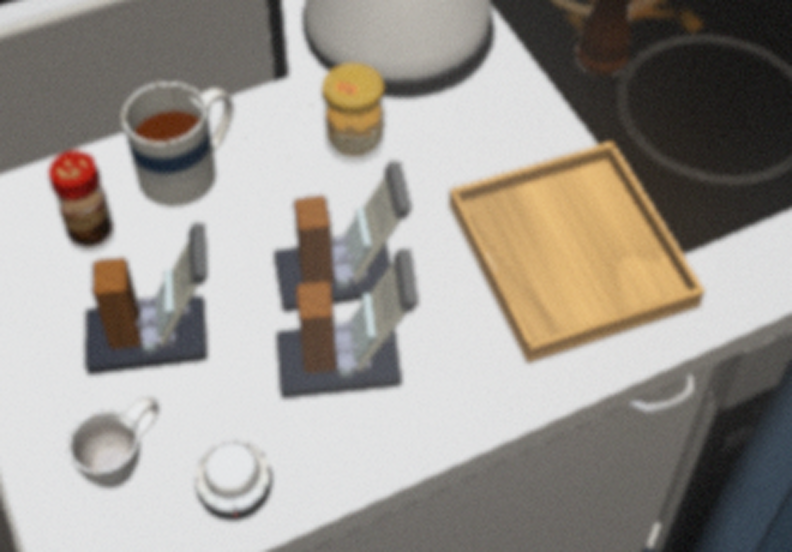

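View pics/c1.png

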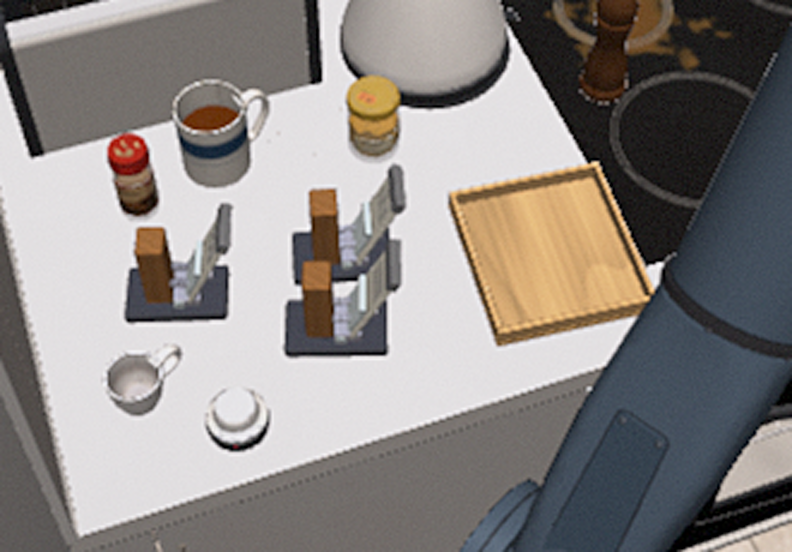

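```bash
cat >> h.py <<'E'
from scipy.optimize import least_squares
s25,c25=np.sin(np.radians(25)),np.cos(np.radians(25))
RC=np.array([[c25,0,-s25],[0,1,0],[s25,0,c25]])  # cols: thickness,y,pull in stand frame
I=np.eye(3)
def boxd(p,c,h,A=I):
    q=np.abs((p-c)@A)-h
    return np.where((q>0).any(1),np.linalg.norm(np.maximum(q,0),axis=1),np.abs(q.max(1)))
mouth=np.array([-.012,0,.03]); pull=RC[:,2]
def stand_d(p,card=True):
    L=[boxd(p,[.005,0,.008],[.055,.033,.008]),boxd(p,[.022,0,.063],[.015,.018,.047])]
    if card: L+=[boxd(p,mouth+pull*.055,[.002,.028,.055],RC),boxd(p,mouth+pull*.104,[.006,.028,.008],RC)]
    return np.min(L,0)
def fit_stand(P,g,card=True):
    g=np.array(g,float)
    for r in(.11,.09,.09):
        Q=P[(np.linalg.norm(P[:,:2]-g[:2],axis=1)<r)&(P[:,2]>.008)]
        def res(t):
            A=R.from_euler('z',t[2]).as_matrix();return stand_d((Q-[t[0],t[1],t[3]])@A,card)
        o=least_squares(res,[*g[:3],0],loss='soft_l1',f_scale=.003);g=o.x
    return g,np.median(res(g)),len(Q)
def delta(pos,Rm,s=None):
    "tool-axis shift and rotvec from the present pose to TCP pos, rotation Rm"
    s=s or ctrl.observe();A=quat(s["orientation"])
    return np.round(A.inv().apply(np.array(pos)-s["ee_pos"]),4),np.round((A.inv()*R.from_matrix(Rm)).as_rotvec(degrees=True),1)
E
python3 - <<'E'
from h import *
Ws={n:np.load(n+"0.npz") for n in("top","scene")}
def pts(n):
    W=Ws[n]["W"].reshape(-1,3);return W[np.isfinite(W).all(1)]
for n in("top","scene","both"):
    P=np.vstack([pts(k) for k in Ws]) if n=="both" else pts(n)
    for g in([.56,.17],[.53,0],[.46,.02]):
        t,m,k=fit_stand(P,[*g,np.pi/2]);print(n,t.round(4),np.degrees(t[2]).round(1),m.round(4),k)
    # tray walls
    q=(P[:,2]>.02)&(P[:,2]<.034)&(np.hypot(P[:,0]-.47,P[:,1]+.23)<.15)&(P[:,1]<-.105)
    r=cv2.minAreaRect(P[q][:,:2].astype(np.float32)*1000);print("tray",np.round(r[0]),np.round(r[1]),round(r[2],1),q.sum())
E
```

```text
top [0.6401 0.1625 4.2117 0.5402] 241.3 0.037 13884
top [0.4812 0.0062 2.752  0.0149] 157.7 0.0144 2604
top [0.4652 0.0245 1.8059 0.0162] 103.5 0.0102 2330
tray [ 464. -224.] [182. 204.] 84.8 740
scene [0.5978 0.1697 3.2958 0.4777] 188.8 0.0299 16486
scene [0.4816 0.0061 2.7609 0.0151] 158.2 0.0145 3792
scene [0.4638 0.0274 1.7099 0.0026] 98.0 0.0113 3348
tray [ 462. -225.] [184. 200.] 85.0 1024
both [0.5969 0.1679 3.1964 0.498 ] 183.1 0.0342 30171
both [0.4814 0.0062 2.7579 0.015 ] 158.0 0.0144 6395
both [0.4638 0.0274 1.7242 0.0032] 98.8 0.0106 5629
tray [ 464. -225.] [184. 204.] 84.8 1764
```

Run:
```python
from h import *
import h
from scipy.cluster.hierarchy import fclusterdata
D=[np.load(n+"0.npz") for n in("top","scene")]
for i in (0,1):
    W=D[i]["W"].reshape(-1,3);im=D[i]["im"].reshape(-1,3).astype(int)
    z=W[:,2];ok=np.isfinite(z)&(W[:,0]>.4)&(W[:,0]<.64)&(W[:,1]>-.11)&(W[:,1]<.25)
    br=ok&(im[:,0]-im[:,2]>35)&(z>.1)&(z<.12)
    gr=ok&(np.ptp(im,axis=1)<25)&(z>.11)&(z<.15)
    for nm,m in(("block",br),("strip",gr)):
        Q=W[m];c=fclusterdata(Q[:,:2],.02,'distance')
        for k in set(c):
            q=Q[c==k]
            if len(q)>8:print(i,nm,np.median(q,0).round(3),((q.min(0)+q.max(0))/2).round(3),np.ptp(q,axis=0).round(3),len(q))
    P=W[ok&(z>.004)&(z<.15)]
    sc=np.concatenate([P]);tot=[]
    def res(t):
        d=[]
        for a in t.reshape(3,3):
            A=R.from_euler('z',a[2]).as_matrix();d.append(stand_d((P-[a[0],a[1],0])@A))
        return np.minimum(np.min(d,0),.02)
    best=None
    o=least_squares(res,np.array([.56,.165,1.57,.535,-.005,1.57,.46,.015,1.57]),loss='soft_l1',f_scale=.003,x_scale=np.tile([.01,.01,.1],3))
    print(i,o.x.reshape(3,3).round(4),np.median(o.fun),len(P))
```

```text
0 block [0.55  0.195 0.109] [0.552 0.194 0.109] [0.04  0.034 0.017] 142
0 block [0.452 0.045 0.11 ] [0.455 0.046 0.109] [0.04  0.035 0.016] 162
0 block [0.539 0.011 0.11 ] [0.542 0.009 0.108] [0.039 0.034 0.015] 129
0 strip [0.528 0.122 0.13 ] [0.532 0.122 0.124] [0.058 0.03  0.028] 131
0 strip [ 0.517 -0.061  0.13 ] [ 0.522 -0.061  0.125] [0.058 0.031 0.029] 145
0 strip [ 0.426 -0.027  0.13 ] [ 0.43  -0.027  0.124] [0.055 0.034 0.027] 159
0 [[ 0.5504  0.1748  1.2585]
 [ 0.5391 -0.0069  1.2875]
 [ 0.4508  0.0284  1.2373]] 0.0020220542289995577 5161
1 block [0.55  0.196 0.11 ] [0.554 0.196 0.107] [0.038 0.034 0.014] 220
1 block [0.452 0.047 0.11 ] [0.455 0.046 0.108] [0.04  0.035 0.015] 225
1 block [0.538 0.013 0.109] [0.54  0.012 0.108] [0.039 0.033 0.016] 186
1 strip [ 0.427 -0.026  0.13 ] [ 0.429 -0.028  0.123] [0.056 0.032 0.027] 235
1 strip [ 0.517 -0.062  0.13 ] [ 0.52  -0.064  0.124] [0.056 0.029 0.028] 209
1 strip [0.526 0.122 0.13 ] [0.532 0.121 0.123] [0.055 0.03  0.027] 194
1 [[ 0.5499  0.1747  1.2608]
 [ 0.5386 -0.007   1.2919]
 [ 0.4505  0.0286  1.2443]] 0.0014479357584519618 6948
```

```bash
cat >> h.py <<'E'
ST={1:(.550,.1747,1.260),2:(.5388,-.007,1.290),3:(.4506,.0285,1.241)}
def grasp(yaw,tilt=25,s=1):
    A=R.from_euler('z',yaw).as_matrix();t=np.radians(tilt)
    z=A@[np.sin(t),0,-np.cos(t)];y=-s*A@[np.cos(t),0,np.sin(t)]
    return np.stack([np.cross(y,z),y,z],1)
def strip(k):
    x,y,a=ST[k];return np.array([x,y,0])+R.from_euler('z',a).apply(mouth+pull*.104)
def st():
    s=ctrl.observe();print(round(s["clock"],2),np.round(s["ee_pos"],4),np.round(quat(s["orientation"]).as_matrix()[:,2],3),"F",np.round(s["contact_force"],2),"w",round(s["gripper_width"],3),"gf",round(s["gripper_force"],1),"q",np.round(s["qpos"],2))
E
python3 - <<'E'
from h import *
G=grasp(ST[3][2]);p=strip(3);print(p)
for b in(-.08,0.019): print(delta(p+G[:,2]*b,G))
E
```

```text
[ 0.43247983 -0.02443694  0.12425601]
(array([ 0.3527, -0.4374,  0.0345]), array([23.7,  9.9, 44.5]))
(array([ 0.3824, -0.4669,  0.1243]), array([23.7,  9.9, 44.5]))
```

>>> arm_command --pt "0.04 -0.05 0 4.7 2 8.9 0" --pt "0.09 -0.1 0 9.5 4 17.8 0" --pt "0.14 -0.15 0 14.2 6 26.7 0" --pt "0.18 -0.2 0 18.9 8 35.6 0" --pt "0.21 -0.25 0.01 23.7 9.9 44.5 0" --force 30

```text
clock: 1.62
ee_pos: [0.3762, -0.3014, 0.2237]
orientation: [-0.215, 0.962, -0.162, 0.036]
contact_force: [0.1, -0.3, -0.7]
gripper_width: 0.499
gripper_force: 0.0
```

Run:
```python
from h import *
st();G=grasp(ST[3][2]);p=strip(3)
for b in(-.08,0.019): print(delta(p+G[:,2]*b,G))
```

```text
1.62 [ 0.3762 -0.3014  0.2237] [ 0.14   0.401 -0.905] F [ 0.11 -0.34 -0.72] w 0.499 gf 0.0 q [ 0.81  0.44  0.06  1.82 -0.44  1.16 -0.8 ]
(array([-0.0375, -0.2115,  0.129 ]), array([-0.1, -0.1, -0.2]))
(array([-0.0377, -0.2113,  0.228 ]), array([-0.1, -0.1, -0.2]))
```

>>> arm_command --pt "-0.01 -0.06 0.02 0 0 0 0" --pt "-0.02 -0.12 0.04 0 0 0 0" --pt "-0.03 -0.17 0.08 0 0 0 0" --pt "-0.0375 -0.2115 0.12 0 0 0 0" --pt "-0.0375 -0.2115 0.15 0 0 0 0"

```text
clock: 2.25
ee_pos: [0.4223, -0.046, 0.1773]
orientation: [-0.214, 0.963, -0.157, 0.036]
contact_force: [-0.5, -1.2, -0.8]
gripper_width: 0.501
gripper_force: 0.0
```

Run:
```python
from h import *
st();G=grasp(ST[3][2]);p=strip(3)
for b in(-.08,0.019): print(delta(p+G[:,2]*b,G))
```

```text
2.25 [ 0.4223 -0.046   0.1773] [ 0.137  0.401 -0.906] F [-0.53 -1.24 -0.81] w 0.501 gf 0.0 q [ 0.44  0.33 -0.11  2.19 -0.63  0.73 -1.06]
(array([ 0.0026,  0.0009, -0.0219]), array([-0.1,  0. ,  0.3]))
(array([0.0027, 0.001 , 0.0771]), array([-0.1,  0. ,  0.3]))
```

>>> arm_command --pt "0.0025 0.001 0.04 0 0 0 0" --pt "0.0025 0.001 0.07 0 0 0 0" --pt "0.0025 0.001 0.077 0 0 0 0" --pt "0.0025 0.001 0.077 0 0 0 -1" --pt "0.0025 0.001 0.077 0 0 0 -1"

```text
clock: 2.88
ee_pos: [0.4352, -0.0212, 0.1075]
orientation: [-0.213, 0.963, -0.16, 0.037]
contact_force: [0.0, -1.0, -1.0]
gripper_width: 0.135
gripper_force: 34.5
```

>>> arm_command --pt "0 0 0 0 0 0 -1" --pt "0 0 0 0 0 0 -1" --pt "0 0 0 0 0 0 -1" --pt "0 0 0 0 0 0 -1" --pt "0 0 0 0 0 0 -1"

```text
clock: 3.5
ee_pos: [0.4348, -0.0205, 0.1067]
orientation: [-0.214, 0.963, -0.16, 0.036]
contact_force: [0.4, -1.9, 0.0]
gripper_width: 0.133
gripper_force: 34.6
```

Run:
```python
from h import *
st();G=grasp(ST[3][2]);p=strip(3)
for b in(-.08,0.019): print(delta(p+G[:,2]*b,G))
f=imaging.grab_frame("scene")
cv2.imwrite("pics/g1.png",cv2.resize(f["image"][200:360,170:430,::-1],None,fx=3,fy=3))
```

```text
3.5 [ 0.4348 -0.0205  0.1067] [ 0.137  0.4   -0.906] F [ 0.44 -1.94  0.03] w 0.133 gf 34.6 q [ 0.43  0.46 -0.2   2.27 -0.76  0.52 -0.95]
(array([-0.0008, -0.0034, -0.0978]), array([-0., -0.,  0.]))
(array([-0.0009, -0.0033,  0.0012]), array([-0., -0.,  0.]))
```

View pics/g1.png

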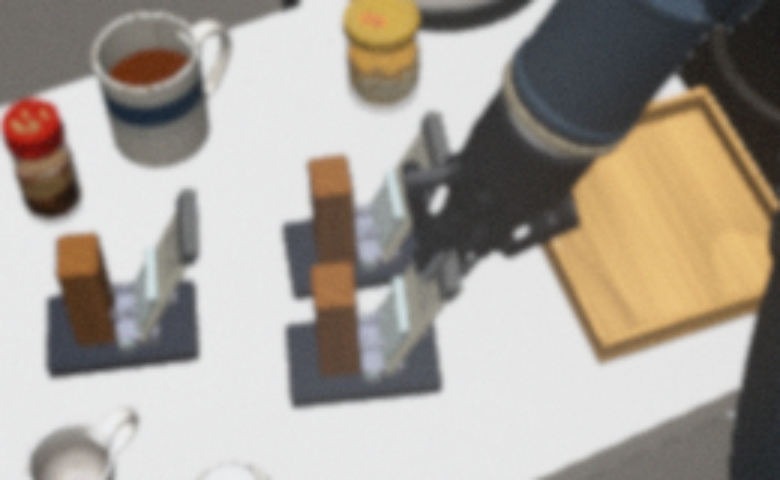

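>>> arm_command --pt "0 0 -0.003 0 0 0 -1" --pt "0 0 -0.006 0 0 0 -1" --pt "0 0 -0.009 0 0 0 -1" --pt "0 0 -0.012 0 0 0 -1" --pt "0 0 -0.012 0 0 0 -1"

```text
clock: 4.18
ee_pos: [0.4332, -0.0254, 0.1178]
orientation: [-0.214, 0.963, -0.16, 0.036]
contact_force: [-0.3, -0.5, -0.7]
gripper_width: 0.133
gripper_force: 34.6
```

```bash
cat >> h.py <<'E'
def fits(n="scene",init=None,save_as=None):
    f=imaging.grab_frame(n);W=cloud(f).reshape(-1,3);z=W[:,2]
    P=W[np.isfinite(z)&(W[:,0]>.4)&(W[:,0]<.64)&(W[:,1]>-.11)&(W[:,1]<.25)&(z>.004)&(z<.112)]
    def res(t):
        d=[]
        for a in t.reshape(3,3):
            A=R.from_euler('z',a[2]).as_matrix();d.append(stand_d((P-[a[0],a[1],0])@A))
        return np.minimum(np.min(d,0),.02)
    o=least_squares(res,np.array(init or [*ST[1],*ST[2],*ST[3]]),loss='soft_l1',f_scale=.003,x_scale=np.tile([.01,.01,.1],3))
    print(o.x.reshape(3,3).round(4),np.median(o.fun).round(4));return f
E
python3 - <<'E'
from h import *
st();f=fits()
cv2.imwrite("pics/g2.png",cv2.resize(f["image"][200:360,170:430,::-1],None,fx=3,fy=3))
E
```

```text
4.17 [ 0.4332 -0.0254  0.1178] [ 0.138  0.4   -0.906] F [-0.26 -0.49 -0.72] w 0.133 gf 34.6 q [ 0.43  0.44 -0.18  2.26 -0.74  0.55 -0.97]
[[ 0.55    0.1748  1.2621]
 [ 0.5391 -0.0064  1.3022]
 [ 0.4508  0.0293  1.2464]] 0.0015
```

>>> arm_command --pt "0 0 -0.004 0 0 0 -1" --pt "0 0 -0.008 0 0 0 -1" --pt "0 0 -0.012 0 0 0 -1" --pt "0 0 -0.016 0 0 0 -1" --pt "0 0 -0.016 0 0 0 -1"

```text
clock: 4.85
ee_pos: [0.4311, -0.0319, 0.1323]
orientation: [-0.214, 0.963, -0.16, 0.036]
contact_force: [-0.8, -0.6, -0.2]
gripper_width: 0.136
gripper_force: 34.6
```

Run:
```python
from h import *
st();f=fits()
cv2.imwrite("pics/g2.png",cv2.resize(f["image"][200:360,170:430,::-1],None,fx=3,fy=3))
```

```text
4.85 [ 0.4311 -0.0319  0.1323] [ 0.138  0.4   -0.906] F [-0.8  -0.61 -0.22] w 0.136 gf 34.6 q [ 0.43  0.41 -0.15  2.24 -0.71  0.6  -0.99]
[[ 0.5501  0.1752  1.264 ]
 [ 0.5388 -0.0066  1.2967]
 [ 0.4508  0.0289  1.2417]] 0.0015
```

View pics/g2.png

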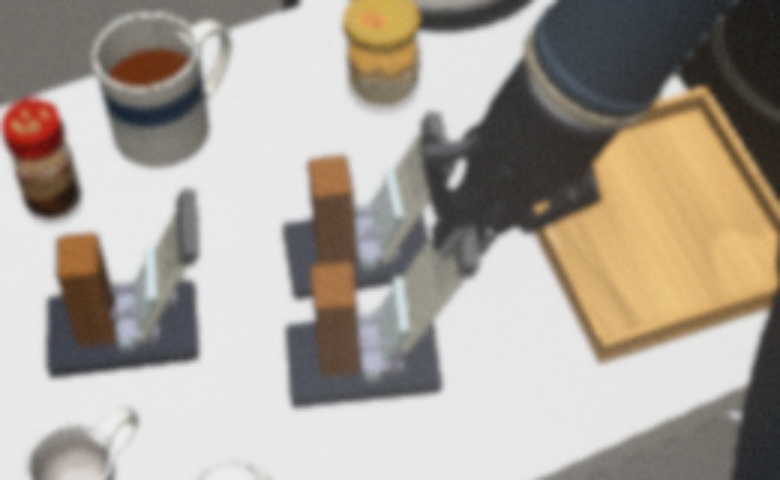

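>>> arm_command --pt "0 0 -0.02 0 0 0 -1" --pt "0 0 -0.04 0 0 0 -1" --pt "0 0 -0.06 0 0 0 -1" --pt "0 0 -0.08 0 0 0 -1" --pt "0 0 -0.1 0 0 0 -1"

```text
clock: 5.52
ee_pos: [0.417, -0.0716, 0.2232]
orientation: [-0.214, 0.963, -0.16, 0.036]
contact_force: [0.7, 1.0, 0.3]
gripper_width: 0.137
gripper_force: 34.6
```

```bash
cat >> h.py <<'E'
T=np.array([.464,-.225,0]);TA=R.from_euler('z',-5.0,degrees=True).as_matrix()
E
python3 - <<'E'
from h import *
st();fits()
G=grasp(np.radians(85),60)
for z in(.09,.012):
    foot=T+TA@[.05,.07,z];print(foot,foot-G[:,2]*.085,delta(foot-G[:,2]*.085,G))
E
```

```text
5.53 [ 0.417  -0.0716  0.2232] [ 0.137  0.401 -0.906] F [0.72 0.98 0.33] w 0.137 gf 34.6 q [ 0.47  0.26 -0.06  2.11 -0.56  0.88 -1.1 ]
[[ 0.5501  0.175   1.2641]
 [ 0.5389 -0.007   1.299 ]
 [ 0.4496  0.0254  1.2445]] 0.0016
[ 0.51991064 -0.15962416  0.09      ] [ 0.51349491 -0.2329562   0.1325    ] (array([0.1424, 0.1482, 0.0333]), array([ 34.8,  -9.7, -10.3]))
[ 0.51991064 -0.15962416  0.012     ] [ 0.51349491 -0.2329562   0.0545    ] (array([0.1422, 0.1811, 0.104 ]), array([ 34.8,  -9.7, -10.3]))
```

>>> arm_command --pt "0.03 0.05 -0.01 8 -2.4 -2.5 -1" --pt "0.07 0.09 0 16 -4.5 -5 -1" --pt "0.1 0.12 0.01 24 -7 -7.5 -1" --pt "0.13 0.14 0.025 31 -9 -9.5 -1" --pt "0.1424 0.148 0.033 34.8 -9.7 -10.3 -1"

```text
clock: 6.2
ee_pos: [0.5134, -0.2327, 0.1266]
orientation: [-0.502, 0.864, -0.039, 0.02]
contact_force: [0.2, 1.1, -0.2]
gripper_width: 0.131
gripper_force: 34.6
```

Run:
```python
from h import *
st()
G=grasp(np.radians(85),60)
for z in(.09,.012):
    foot=T+TA@[.05,.07,z];print(delta(foot-G[:,2]*.085,G))
f=imaging.grab_frame("scene")
cv2.imwrite("pics/g3.png",cv2.resize(f["image"][180:380,200:480,::-1],None,fx=2.8,fy=2.8))
```

```text
6.2 [ 0.5134 -0.2327  0.1266] [ 0.074  0.866 -0.495] F [ 0.19  1.06 -0.2 ] w 0.131 gf 34.6 q [ 0.85  0.95 -0.14  1.49 -0.66  1.49 -0.6 ]
(array([ 0.0001, -0.005 , -0.0031]), array([-0.3,  0.1, -0.2]))
(array([0.0004, 0.0627, 0.0355]), array([-0.3,  0.1, -0.2]))
```

View pics/g3.png

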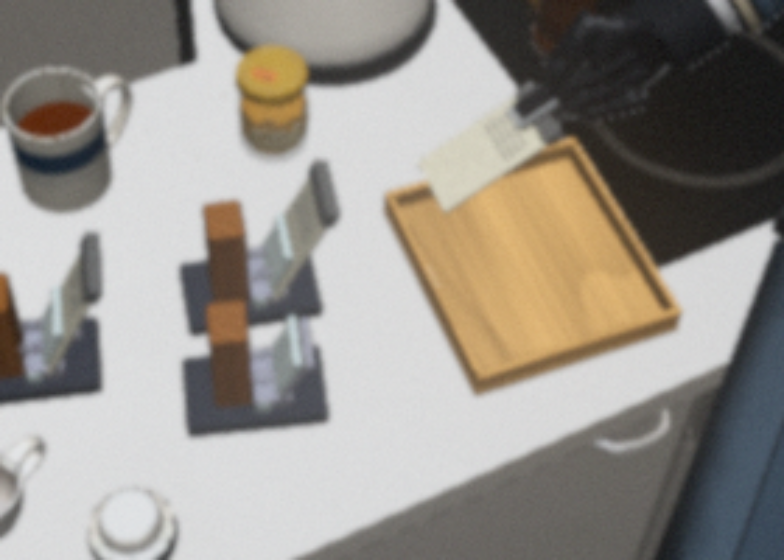

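>>> arm_command --pt "0.0002 0.02 0.012 0 0 0 -1" --pt "0.0003 0.04 0.023 0 0 0 -1" --pt "0.0004 0.054 0.031 0 0 0 -1" --pt "0.0004 0.061 0.0345 0 0 0 -1" --pt "0.0004 0.065 0.037 0 0 0 -1"

```text
clock: 6.88
ee_pos: [0.5133, -0.2319, 0.0554]
orientation: [-0.5, 0.865, -0.038, 0.021]
contact_force: [-0.0, -0.7, -0.3]
gripper_width: 0.132
gripper_force: 34.6
```

Run:
```python
from h import *
st()
G=grasp(np.radians(85),60)
foot=T+TA@[.05,.07,.007];print(delta(foot-G[:,2]*.085,G))
f=imaging.grab_frame("scene")
cv2.imwrite("pics/g4.png",cv2.resize(f["image"][200:320,300:460,::-1],None,fx=4.5,fy=4.5))
```

```text
6.88 [ 0.5133 -0.2319  0.0554] [ 0.074  0.863 -0.5  ] F [-0.04 -0.74 -0.29] w 0.132 gf 34.6 q [ 0.85  1.05 -0.14  1.49 -0.65  1.41 -0.53]
(array([0.0003, 0.0056, 0.0021]), array([ 0. ,  0.1, -0.1]))
```

View pics/g4.png

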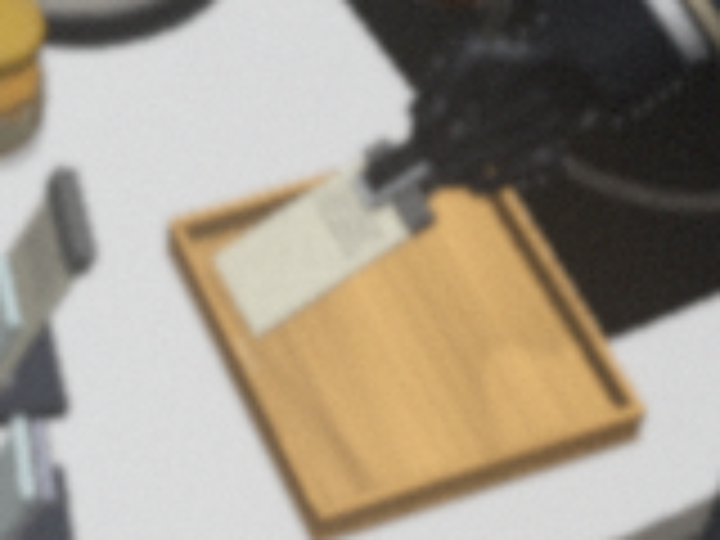

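>>> arm_command --pt "0 0.003 0.001 0 0 0 -1" --pt "0 0.006 0.002 0 0 0 -1" --pt "0 0.006 0.002 0 0 0 -1" --pt "0 0.006 0.002 0 0 0 -0.3" --pt "0 0.006 0.002 0 0 0 -0.3"

```text
clock: 7.55
ee_pos: [0.513, -0.2332, 0.049]
orientation: [-0.5, 0.865, -0.038, 0.02]
contact_force: [-0.4, -0.1, 0.0]
gripper_width: 0.352
gripper_force: 0.1
```

Run:
```python
from h import *
st()
G=grasp(np.radians(85),60)
foot=T+TA@[.05,.07,.007];print(delta(foot-G[:,2]*.085,G))
f=imaging.grab_frame("scene");W=cloud(f)
# card points (off-white) in the tray
im=f["image"].astype(int);m=(im[...,2]>150)&(W[...,0]>.45)&(W[...,0]<.58)&(W[...,1]<-.14)&(W[...,1]>-.3)
q=(W[m]-T)@TA;print(len(q),q.min(0),q.max(0),np.polyfit(q[:,1],q[:,2],1))
```

```text
7.55 [ 0.513  -0.2332  0.049 ] [ 0.073  0.863 -0.5  ] F [-0.45 -0.07  0.03] w 0.352 gf 0.1 q [ 0.85  1.06 -0.14  1.49 -0.65  1.41 -0.53]
(array([ 0.0005, -0.0005, -0.    ]), array([-0. ,  0.1, -0.1]))
877 [ 0.01816373 -0.04236088 -0.00382332] [0.11877514 0.09429887 0.08937883] [-0.40846581  0.04088882]
```

>>> arm_command --pt "0 0 -0.05 0 0 0 -0.3" --pt "0 0 -0.1 0 0 0 -0.3" --pt "0 -0.03 -0.12 0 0 0 0" --pt "0 -0.06 -0.13 0 0 0 0" --pt "0 -0.1 -0.13 0 0 0 0"

```text
clock: 8.22
ee_pos: [0.5077, -0.2962, 0.2011]
orientation: [-0.5, 0.865, -0.039, 0.021]
contact_force: [0.5, 0.2, 0.1]
gripper_width: 0.501
gripper_force: 0.0
```

Run:
```python
from h import *
st()
f=imaging.grab_frame("scene");W=cloud(f)
im=f["image"].astype(int);m=(im[...,2]>150)&(W[...,0]>.45)&(W[...,0]<.58)&(W[...,1]<-.14)&(W[...,1]>-.32)&(W[...,2]<.05)&(W[...,2]>.002)
q=(W[m]-T)@TA;print(len(q),np.percentile(q,[1,50,99],axis=0).round(3),np.polyfit(q[:,1],q[:,2],1))
cv2.imwrite("pics/g5.png",cv2.resize(f["image"][200:320,300:460,::-1],None,fx=4.5,fy=4.5))
fits()
```

```text
8.22 [ 0.5077 -0.2962  0.2011] [ 0.075  0.863 -0.5  ] F [0.52 0.17 0.1 ] w 0.501 gf 0.0 q [ 0.9   0.92 -0.12  1.32 -0.64  1.69 -0.68]
880 [[ 0.019 -0.051  0.003]
 [ 0.048  0.024  0.012]
 [ 0.1    0.08   0.03 ]] [-0.04849539  0.01411526]
[[ 0.5498  0.1748  1.2578]
 [ 0.539  -0.0068  1.3041]
 [ 0.4494  0.0249  1.2458]] 0.0015
```

View pics/g5.png

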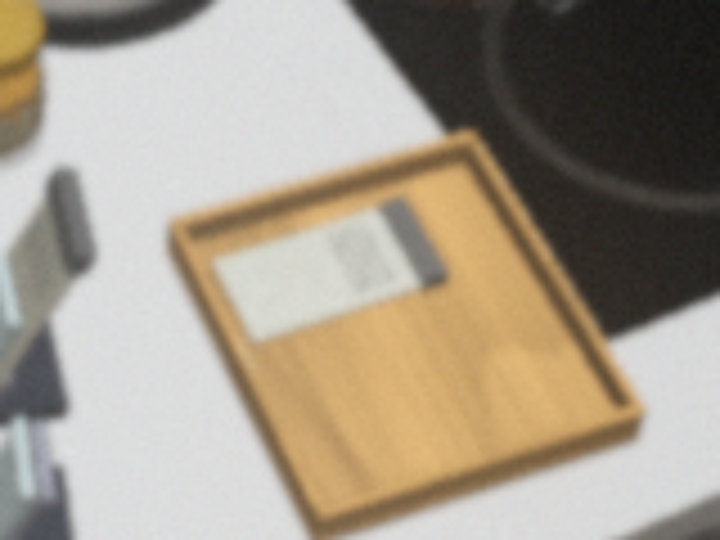

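```bash
cat >> h.py <<'E'
def down(a):
    y=np.array([np.sin(a),-np.cos(a),0]);z=np.array([0,0,-1.]);return np.stack([np.cross(y,z),y,z],1)
def pts_now():
    L=[]
    for n in("scene","top"):
        W=cloud(imaging.grab_frame(n)).reshape(-1,3);L.append(W[np.isfinite(W).all(1)])
    return np.vstack(L)
def fit1(P,g,r=.075):
    A0=R.from_euler('z',g[2]).as_matrix();Q=(P-[g[0],g[1],0])@A0
    k=(np.abs(Q[:,1])<.045)&(np.abs(Q[:,0]-.005)<r)&(P[:,2]>.005)&(P[:,2]<.115);Q=P[k]
    def res(t): return np.minimum(stand_d((Q-[t[0],t[1],0])@R.from_euler('z',t[2]).as_matrix(),False),.02)
    o=least_squares(res,g,loss='soft_l1',f_scale=.002,x_scale=[.01,.01,.1]);return o.x
E
python3 - <<'E'
from h import *
P=pts_now();g=fit1(P,[.4494,.0249,1.2458]);print(g.round(4))
br=(np.hypot(*(P[:,:2]-g[:2]).T)<.06)&(P[:,2]>.106)&(P[:,2]<.114);print(np.median(P[br],0),br.sum())
c=g[:2]+.022*np.array([np.cos(g[2]),np.sin(g[2])]);print(c)
D=down(g[2])
for z in(.22,.069):print(delta([*c,z],D))
# tray again from both
q=(P[:,2]>.022)&(P[:,2]<.033)&(np.hypot(P[:,0]-.464,P[:,1]+.225)<.145)&(P[:,1]<-.105)
u=(P[q]-T)@TA;print(np.percentile(u,[2,98],axis=0).round(3))
E
```

```text
[0.4469 0.0182 1.2327]
[0.45425131 0.04607972 0.10989683] 343
[0.4542419  0.03897712]
(array([-0.0825, -0.1806,  0.2751]), array([-50.8, -39.2, -68.2]))
(array([-0.0822, -0.0499,  0.3507]), array([-50.8, -39.2, -68.2]))
[[-0.1   -0.089  0.022]
 [ 0.097  0.091  0.032]]
```

Run:
```python
from h import *
D=down(1.243)
for p in([.49,-.2,.26],[.456,.0475,.23]):print(delta(p,D))
```

```text
(array([-0.0264, -0.0976,  0.0516]), array([-50.6, -39.5, -68.7]))
(array([-0.0815, -0.1936,  0.2776]), array([-50.6, -39.5, -68.7]))
```

>>> arm_command --pt "0 -0.03 0 -5.6 -4.4 -7.6 0.4" --pt "-0.01 -0.06 0.01 -11.2 -8.8 -15.2 0.4" --pt "-0.02 -0.09 0.03 -16.8 -13.2 -22.9 0.4" --pt "-0.026 -0.0976 0.05 -22.5 -17.6 -30.5 0.4" --pt "-0.026 -0.0976 0.0516 -28 -22 -38.2 0.4"

```text
clock: 9.05
ee_pos: [0.4902, -0.199, 0.2591]
orientation: [-0.244, 0.91, 0.335, 0.009]
contact_force: [-0.6, -0.0, 0.2]
gripper_width: 0.704
gripper_force: 0.0
```

Run:
```python
from h import *
st();D=down(1.243)
for p in([.456,.0475,.20],[.456,.0475,.069]):print(delta(p,D))
```

```text
9.05 [ 0.4902 -0.199   0.2591] [-0.147  0.45  -0.881] F [-0.56 -0.04  0.19] w 0.704 gf 0.0 q [ 0.64  0.56 -0.21  1.52 -0.24  1.43 -0.35]
(array([ 0.1121, -0.157 ,  0.168 ]), array([-22.6, -17.5, -30.2]))
(array([ 0.0885, -0.0997,  0.2834]), array([-22.6, -17.5, -30.2]))
```

>>> arm_command --pt "0.022 -0.035 0.03 -5.6 -4.4 -7.6 0.4" --pt "0.045 -0.07 0.06 -11.2 -8.8 -15.2 0.4" --pt "0.068 -0.105 0.09 -16.8 -13.2 -22.6 0.4" --pt "0.092 -0.14 0.13 -22.6 -17.5 -30.2 0.4" --pt "0.1121 -0.157 0.168 -22.6 -17.5 -30.2 0.4"

```text
clock: 9.68
ee_pos: [0.4564, 0.0502, 0.2012]
orientation: [-0.0, 0.813, 0.583, 0.001]
contact_force: [1.5, 0.2, -0.5]
gripper_width: 0.697
gripper_force: 0.0
```

Run:
```python
from h import *
st();D=down(1.243)
for p in([.456,.0475,.13],[.456,.0475,.069]):print(delta(p,D))
```

```text
9.68 [0.4564 0.0502 0.2012] [ 0.001  0.002 -1.   ] F [ 1.53  0.18 -0.52] w 0.697 gf 0.0 q [ 0.06  0.31 -0.35  2.02  0.14  0.84 -0.7 ]
(array([-0.0029,  0.0005,  0.0712]), array([ 0. , -0.1,  0.1]))
(array([-0.003 ,  0.0004,  0.1322]), array([ 0. , -0.1,  0.1]))
```

>>> arm_command --pt "-0.0025 0.0005 0.04 0 0 0 0.4" --pt "-0.0025 0.0005 0.08 0 0 0 0.4" --pt "-0.0025 0.0005 0.115 0 0 0 0.4" --pt "-0.0025 0.0005 0.132 0 0 0 0.4" --pt "-0.0025 0.0005 0.132 0 0 0 -0.3" --force 60

```text
clock: 10.3
ee_pos: [0.4561, 0.044, 0.0675]
orientation: [-0.002, 0.815, 0.58, -0.001]
contact_force: [-0.0, 0.5, 0.3]
gripper_width: 0.501
gripper_force: 0.0
```

>>> arm_command --pt "0 0 0 0 0 0 -1" --pt "0 0 0 0 0 0 -1" --pt "0 0 0 0 0 0 -1" --pt "0 0 -0.002 0 0 0 -1" --pt "0 0 -0.01 0 0 0 -1"

```text
clock: 10.92
ee_pos: [0.457, 0.0444, 0.0794]
orientation: [-0.001, 0.815, 0.58, 0.0]
contact_force: [0.5, -0.7, -5.3]
gripper_width: 0.415
gripper_force: 61.9
```

Run:
```python
from h import *
st();D=down(np.radians(85))
# stand origin target in tray frame: base centre (-.045,0): base centre is +5mm along stand x
for h in(.16,.069+.006):
    g=T+TA@[-.045,.017,0];g[2]=h;print(g,delta(g,D))
```

```text
10.93 [0.457  0.0444 0.0794] [-0.002  0.002 -1.   ] F [ 0.5  -0.68 -5.33] w 0.415 gf 61.9 q [-0.    0.49 -0.28  2.16  0.26  0.52 -0.81]
[ 0.42065289 -0.20414268  0.16      ] (array([-0.2466,  0.0468, -0.0812]), array([ -0.1,  -0.1, -14.1]))
[ 0.42065289 -0.20414268  0.075     ] (array([-0.2468,  0.047 ,  0.0038]), array([ -0.1,  -0.1, -14.1]))
```

>>> arm_command --pt "0 0 -0.05 0 0 0 -1" --pt "0 0 -0.1 0 0 0 -1" --pt "-0.02 0 -0.14 0 0 -3 -1" --pt "-0.07 0.01 -0.145 0 0 -8 -1" --pt "-0.12 0.02 -0.145 0 0 -14.1 -1"

```text
clock: 11.55
ee_pos: [0.4369, -0.0769, 0.2254]
orientation: [-0.0, 0.736, 0.677, 0.001]
contact_force: [1.0, -0.3, -5.2]
gripper_width: 0.411
gripper_force: 63.3
```

Run:
```python
from h import *
st();D=down(np.radians(85))
for h in(.16,.069+.007):
    g=T+TA@[-.045,.017,0];g[2]=h;print(delta(g,D))
```

```text
11.55 [ 0.4369 -0.0769  0.2254] [ 0.001  0.002 -1.   ] F [ 1.01 -0.34 -5.22] w 0.411 gf 63.3 q [ 0.37  0.25 -0.38  2.02  0.12  0.89 -0.15]
(array([-0.1283, -0.0057,  0.0651]), array([ 0.1, -0.1,  0.2]))
(array([-0.1284, -0.0058,  0.1491]), array([ 0.1, -0.1,  0.2]))
```

>>> arm_command --pt "-0.05 -0.002 0 0 0 0 -1" --pt "-0.1 -0.005 0.01 0 0 0 -1" --pt "-0.1284 -0.0058 0.04 0 0 0 -1" --pt "-0.1284 -0.0058 0.08 0 0 0 -1" --pt "-0.1284 -0.0058 0.115 0 0 0 -1"

```text
clock: 12.18
ee_pos: [0.4195, -0.2035, 0.1079]
orientation: [-0.001, 0.738, 0.675, 0.001]
contact_force: [0.4, -0.2, -4.3]
gripper_width: 0.412
gripper_force: 63.1
```

Run:
```python
from h import *
st();D=down(np.radians(85))
g=T+TA@[-.045,.017,0];g[2]=.076;print(delta(g,D))
f=imaging.grab_frame("scene")
cv2.imwrite("pics/g6.png",cv2.resize(f["image"][180:340,260:480,::-1],None,fx=3.4,fy=3.4))
```

```text
12.18 [ 0.4195 -0.2035  0.1079] [-0.001  0.003 -1.   ] F [ 0.42 -0.19 -4.3 ] w 0.412 gf 63.1 q [ 0.55  0.45 -0.27  2.12  0.21  0.6   0.04]
(array([-0.0007,  0.0013,  0.0319]), array([-0.1, -0.1, -0.1]))
```

View pics/g6.png

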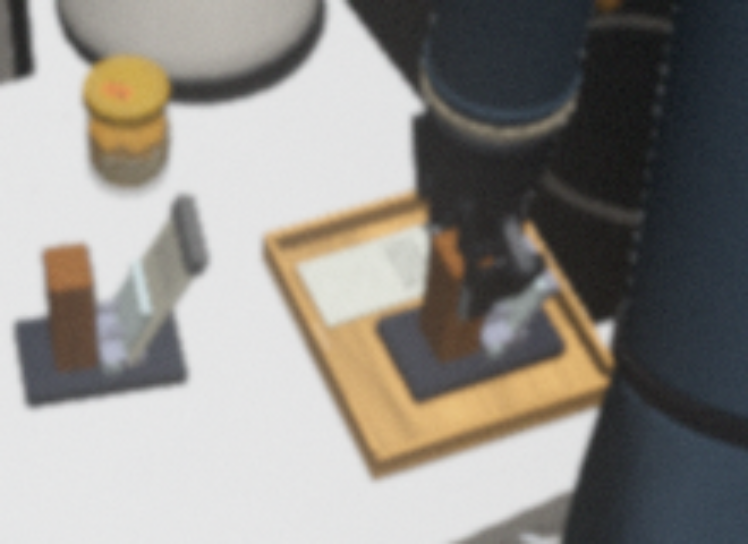

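>>> arm_command --pt "0 0 0.015 0 0 0 -1" --pt "0 0 0.025 0 0 0 -1" --pt "0 0 0.03 0 0 0 -1" --pt "0 0 0.032 0 0 0 -1" --pt "0 0 0.033 0 0 0 -1"

```text
clock: 12.85
ee_pos: [0.4201, -0.203, 0.0759]
orientation: [-0.001, 0.737, 0.676, 0.001]
contact_force: [-0.4, -0.0, -4.7]
gripper_width: 0.411
gripper_force: 63.4
```

>>> arm_command --pt "0 0 0.001 0 0 0 -1" --pt "0 0 0.0015 0 0 0 -1" --pt "0 0 0.002 0 0 0 -1" --pt "0 0 0.002 0 0 0 -1" --pt "0 0 0.002 0 0 0 -1"

```text
clock: 13.48
ee_pos: [0.4199, -0.2031, 0.0742]
orientation: [-0.001, 0.737, 0.675, 0.001]
contact_force: [-2.9, -0.0, 6.5]
gripper_width: 0.412
gripper_force: 64.8
```

Contact; release and rise.

>>> arm_command --pt "0 0 -0.0005 0 0 0 0.35" --pt "0 0 -0.0005 0 0 0 0.35" --pt "0 0 -0.0005 0 0 0 0.35" --pt "0 0 -0.03 0 0 0 0.35" --pt "0 0 -0.08 0 0 0 0.35"

```text
clock: 14.1
ee_pos: [0.419, -0.2027, 0.1533]
orientation: [-0.003, 0.737, 0.676, -0.0]
contact_force: [-0.3, -0.0, -0.1]
gripper_width: 0.669
gripper_force: 0.0
```

>>> arm_command --pt "0 0 -0.06 0 0 0 0.35" --pt "-0.05 0 -0.1 0 0 0 0.35" --pt "-0.1 0 -0.12 0 0 0 0.35" --pt "-0.16 0 -0.12 0 0 0 0.35" --pt "-0.21 0 -0.12 0 0 0 0.35"

```text
clock: 14.72
ee_pos: [0.4011, -0.415, 0.2733]
orientation: [-0.001, 0.738, 0.675, 0.0]
contact_force: [0.6, 0.1, -0.2]
gripper_width: 0.671
gripper_force: 0.0
```

Run:
```python
from h import *
st();f=fits()
cv2.imwrite("pics/g7.png",cv2.resize(f["image"][170:400,150:480,::-1],None,fx=2.4,fy=2.4))
```

```text
14.72 [ 0.4011 -0.415   0.2733] [-0.001  0.002 -1.   ] F [ 0.6   0.07 -0.23] w 0.671 gf 0.0 q [ 0.89  0.4  -0.25  1.63  0.11  1.12  0.52]
[[ 0.55    0.1748  1.2633]
 [ 0.5388 -0.0068  1.304 ]
 [ 0.4526  0.0341  1.2642]] 0.0016
```

View pics/g7.png

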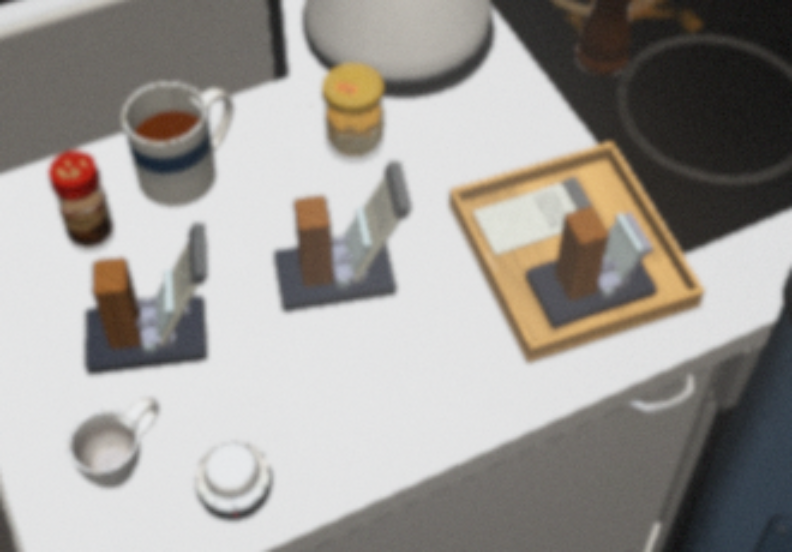

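The picture shows the card flat in the tray (about 530,215) and its stand upright beside it (about 590,270). The other two stands are where they were, with their cards fully in.

```bash
python3 -c "
from bench import job;print(job.job_done())"
```

```text
the job is handed in; nothing more can be done
None
```

I handed the job in at about 15 s: the first card I tugged (front stand) slid out at roughly 1 N with its stand staying put, so I didn't tug the other two; it lies flat in the tray with its stand upright beside it, and everything else is where it stood.

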